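# Clamp the drive face with the eccentric cam

### The arm

A 6-joint arm with a two-finger parallel gripper is mounted at the origin on the work surface. World frame = base frame: x ahead of the robot, y to its left, z up, the work surface at z = 0. Lengths are in m, angles in rad, forces in N, time in s.
With the tool pointing down it reaches from about 0.35 to 0.85 m from the base axis. Payload 8.1 kg.
Tool frame: the origin (TCP) lies between the finger pads; the fingertips stand 14 mm ahead of it and the grasp point (between the pads) lies 5 mm behind it; x points along the fingers, z is the direction in which the jaws open and shut, and the axes are right-handed (so a half turn about x gives the same grasp; the last joint's range is limited). The gripper opens to 85 mm and grips with 20 to 120 N. Pads are 22 mm wide; open, the fingers measure 114 mm over their backs; the gripper's body (76 mm by 85 mm) begins 54 mm behind the grasp point. The pads swing forward as they close: fully open they stand 13 mm farther back than shut.
Start: joints at [1.029, 0.13, 1.488, -0, 1.523, -0.085], TCP at [0.265, 0.538, 0.211] pointing down, gripper open.
Joint ranges: [-2.96, 2.96], [-0.89, 2.26], [0.02, 2.5], [-1.34, 4.48], [0, 2.73], [-2.66, 2.66]. Speed limits (rad/s): [2.39, 2.39, 2.79, 3.14, 3.14, 3.14].

### API

Orientations are given as a unit quaternion [x, y, z, w].
In Python, from bench import manip, cams, hand_in, finder gives the robot as it stands.
- The arm moves only by the tool arm_command, never from a script. Its argument "steps" is text: rows parted by semicolons, each of 7 numbers parted by spaces: the turn, a rotation vector about the tool's x, y, z in degrees, then the shift along the tool's x, y, z in mm, then the finger opening in mm, from 0 to 85.4. A call has 1 to 12 rows; each row shifts and turns the pose as measured when the row begins, along the tool's axes as they then stand; what a row does not reach is not made up. A row lasts 1/10 s, in which the tool goes at most 50 mm and 8.59 degrees, less where a joint would pass 70% of its speed; a pose out of reach is approached as far as the arm can. A call is refused whole if a number of a shift passes 50 or a number of a turn 8.59, either way. A call with a gripper value outside its range is refused whole. The fingers move at their own pace and stop on an object; "newtons" is the grip in N (left out, the last holds). Time passes only in rows, so rows that do not move let the fingers close. It gives the time, the measured TCP pose, the force and the opening at its end, in the units of the state.
- manip.get_obs(): the state, without advancing time (a new reading comes with each control period).
- cams.capture(name): name is "scene" or "top" or "wrist"; returns a dict with "frame" (400x640x3 uint8, red, green, blue), "depth" (400x640 float32, m along the optical axis (not along the pixel's ray), 0 where there is no reading), "fx", "fy", "cx", "cy" (pixels), "distortion" ([k1, k2, p1, p2, k3] as OpenCV has them; the pictures are not rectified), "R" (3x3) and "t" (3): a world point X has camera coordinates R X + t. Camera axes: x right, y down, z forward; pixel columns grow to the right and rows downward; lengths in m; the calibration is good to about 2 mm. A picture is of the moment at which its call begins.
- hand_in(): hands the job in, once; it reports no verdict.
Trained networks look in the newest picture that a camera, given by its name, has taken for a name from the list of things; names that differ only in an ending like _2 or _b are one class to them, and where a whole thing is asked for, a point or a joint stands for the part that bears it (a point fixed in the world has none). Each returns a list of dicts, best first, with "score" (0 to 1); they miss things now and then, are a little off and sometimes report something else, mostly with a low value. They report only what shows in the picture. A call takes as long as a camera call. They do not tell look-alikes from the thing itself.
- finder.boxes_of(camera, query): "at" ([x, y, z] in m, in world coordinates, good to about 4 mm: the middle of the surface that is visible of it).
- finder.trace(camera, query): "mask" (400x640 bool, what is visible of it).
- finder.landmark_of(camera, query): "at" ([x, y, z] in m, in world coordinates, good to about 4 mm: a listed point, or the origin of a listed thing).
The state is a dict: "time_s": time; "q": joint angles; "qd": joint speeds; "joint_efforts": joint torques, N m; "position": TCP position; "ee_rot": TCP orientation; "ft_force": force on the tool from outside, world axes, zero at the start; "moment": the same for the moment, N m; "grip_width": finger opening in m.
Only numpy, scipy, OpenCV 4.12 (cv2) and the standard library are available. Lean on these libraries where they do the work, as an engineer would, in place of code of your own. Each camera call takes 0.05 s, during which the arm holds its last target.

### The job

Slide the green drive face along the steel bed, without lifting it off, into its place against the two stop pins. Then swing the red-handled lever clockwise (seen from above) until the eccentric cam bears firmly on the drive face's rim and holds it tight against both pins, and let go. Leave the other things on the table where they are.

Things in the scene. Friction and masses are not known exactly. Their poses are not given: they have to be found in the camera images.
- drive_center (a point): Centre, half-way up (23 mm above the underside), of the loose green drive face: a disc of diameter 110 mm, 16 mm thick, with an upright round hub of diameter 38 mm whose top is 46 mm above the underside (30 mm of hub stand above the disc); about 0.45 kg, lying flat on the bed. Its yaw is of no account.
- drive_face: The same drive face; origin at the centre of its underside, z up.
- seat (a point): On the bed's top face (10 mm above the table): where the centre of the drive face's underside lies when it touches both stop pins. Axes as cam_base's: y from the cam towards the pins, z up. The drive face starts 80 to 115 mm from here towards -x and 20 to 42 mm towards -y; while the cam is turned away the straight way from there to the seat is free (about 5 mm or more beside the cam).
- stop_a: Fixed steel stop pin, 18 mm diameter, 30 mm tall, origin at its foot on the bed; 64 mm from the seat, 20 degrees from the seat's +y towards -x.
- stop_b: The other equal stop pin; 64 mm from the seat, 60 degrees from the seat's +y towards +x.
- cam_base: Foot of the eccentric cam, origin on its vertical turning axis at the bed's top face, 89 to 94 mm from the seat towards -y (varies); y points towards the seat, x square to it, z up. It carries the cam, a steel disc of diameter 60 mm, 3 to 15 mm above the bed, its centre 15 mm off the turning axis, and the lever: a bar 16 mm wide, 25 to 35 mm above the bed.
- lever_post (a point): Upright round red post on the lever's end, 85 mm from the turning axis: diameter 22 mm, from 26 to 68 mm above the bed; this point is on its axis, 52 mm above the bed. Push it, or pinch it from above. Moving it takes about 6 N; the lever stays where it is left.
- cam (a joint): Angle of cam and lever, rad, growing clockwise from above, 0 to 2.8; starts at 0 to 0.45. At 0 the lobe points away from the seat (-y) and the lever 15 degrees from the seat's +x towards +y. The cam meets the seated drive face's rim at about 1.9 to 2.3; from there the push on the post rises from 6 N to 12 N or more within some 0.1 rad: well clamped. Friction (0.5 N m) holds it.
- clutch_shoes: Bystander: tarnished three-shoe clutch assembly, about 120 mm across, 24 mm tall, to the left.
- plug_a: Bystander: brass drain plug, 34 mm wide, 34 mm tall, to the right.
- plug_b: Bystander: second brass drain plug, as the first.
- pliers: Bystander: snap-ring pliers with orange grips, 190 mm long, lying to the right.
There are look-alikes about, which are no part of the job. What is shaped like the drive_face but orange is not meant.

How it is judged:
On the way, in this order (a step that is already met when the one before it is completed fails the run):
1. the drive face lies in its place, its centre within 10 mm of the seat (horizontal distance between drive_face and seat below 0.01 m), for 0.2 s.
2. the cam bears on the drive face with more than 5 N (contact force between cam_base and drive_face above 5 N), for 0.2 s.
At the end, for the whole second after the job is handed in: The let-go cam still presses the drive face with more than 5 N, the drive face presses on both stop pins with more than 1 N each, lies flat (within 0.08 rad) and at rest with its centre within 5 mm of the seat (contact force between cam_base and drive_face above 5 N and contact force between each of stop_a, stop_b and drive_face above 1 N and horizontal distance between drive_face and seat below 0.005 m and angle between drive_face's own z axis and vertical below 0.08 rad and linear speed of drive_face below 0.01 m/s); the robot touches nothing.
It fails at once if the drive face is lifted more than 15 mm off the bed (z of drive_face in the frame of seat above 0.015 m).
It fails at once if a bystander (clutch shoes, plugs, pliers) is moved more than 30 mm (distance of any of clutch_shoes, plug_a, plug_b, pliers from where it was at the start of the episode above 0.03 m).
It also fails if it takes over 59 s, if anything falls off the work surface, if the arm or the gripper's body presses on something with over 40 N, if the wrist force passes 120 N, or if a joint passes its speed limit or range.

## Working session

There is one attempt and no reset: what is moved stays moved. The work goes in short steps, Python scripts to look and compute and a tool call to move; the robot and the scene stay as the last step left them, time stands still between calls to the robot, and variables do not carry over. Pictures are saved under pics/ and viewed, and the job is handed in when it is done.

Besides the shell and the picture viewer there is one more tool, called after ">>>" by a JSON object that holds its "method" and its "body". arm_command: Moves the arm, as the interface text tells. Its arguments: {"type":"object","properties":{"steps":{"type":"string"},"newtons":{"type":"number"}},"required":["steps"]}

```bash
ls; mkdir -p pics; cat > h.py <<'E'
import numpy as np, cv2, json
from bench import manip, cams, hand_in, finder
def save(name, cam):
    c=cams.capture(cam); cv2.imwrite('pics/'+name+'.png', cv2.cvtColor(c['frame'],cv2.COLOR_RGB2BGR)); return c
def world(c,u,v,z=None):
    K=np.array([[c['fx'],0,c['cx']],[0,c['fy'],c['cy']],[0,0,1.]])
    p=cv2.undistortPoints(np.array([[[u,v]]],float),K,np.array(c['distortion'],float))[0,0]
    d=np.array([p[0],p[1],1.]); R=np.array(c['R']);t=np.array(c['t'])
    if z is None:
        return R.T@(d*c['depth'][int(v),int(u)]-t)
    o=-R.T@t; w=R.T@d; return o+w*(z-o[2])/w[2]
E
python3 - <<'E'
from h import *
o=manip.get_obs();print(o)
for cam in ['scene','top']:
    c=save(cam+'0',cam)
    for n in ['drive_face','cam_base','stop_a','clutch_shoes','plug_a','pliers','lever_post']:
        print(cam,n,[(np.round(d['at'],4).tolist(),round(d['score'],2)) for d in finder.boxes_of(cam,n)])
    for n in ['drive_center','drive_face','seat','cam_base','stop_a','stop_b','lever_post']:
        print(cam,'LM',n,[(np.round(d['at'],4).tolist(),round(d['score'],2)) for d in finder.landmark_of(cam,n)])
E
```

```text
pics
{'time_s': 0.0, 'q': array([ 1.02857146e+00,  1.31172720e-01,  1.48928299e+00,  1.70782652e-07,
        1.52299738e+00, -8.54161115e-02]), 'qd': array([ 0.00226298, -0.00024413, -0.00030762,  0.00115137, -0.00117381,
        0.00169688]), 'joint_efforts': array([-2.52841583e-04, -5.69410586e+01, -5.00544333e+01, -4.31786812e-04,
        1.51517481e-02, -2.81658413e-05]), 'position': array([0.26433588, 0.53797903, 0.21033553]), 'ee_rot': array([-0.37410124,  0.60081202,  0.37350372,  0.59964002]), 'ft_force': array([-0.94622057,  0.08306211, -0.88569575]), 'moment': array([-0.01089509,  0.00194968, -0.0722632 ]), 'grip_width': 0.08531794102845322}
scene drive_face [([0.5019, -0.0066, 0.0243], 0.95), ([0.3249, 0.2541, 0.0113], 0.94), ([0.4718, -0.2167, 0.0145], 0.66)]
scene cam_base [([0.5933, 0.0845, 0.0378], 0.79)]
scene stop_a [([0.4352, 0.0855, 0.0298], 0.58), ([0.4778, 0.1476, 0.0317], 0.48), ([0.5909, 0.0798, 0.0384], 0.27)]
scene clutch_shoes [([0.5744, 0.351, 0.0192], 0.61)]
scene plug_a [([0.6261, -0.3505, 0.0111], 0.71), ([0.6217, -0.2424, 0.0113], 0.58)]
scene pliers [(
[... 1060 characters left out ...]
], 0.46)]
top pliers [([0.4347, -0.3747, 0.0092], 0.59)]
top lever_post [([0.5832, 0.0712, 0.0476], 0.8)]
top LM drive_center [([0.4877, -0.0181, 0.0297], 0.86), ([0.461, -0.2313, 0.0251], 0.66), ([0.3158, 0.2561, 0.0274], 0.64)]
top LM drive_face [([0.315, 0.2579, -0.0015], 0.87), ([0.4853, -0.0194, 0.0126], 0.83), ([0.4574, -0.2333, 0.0041], 0.64)]
top LM seat [([0.4896, 0.085, 0.0075], 0.91), ([0.624, -0.363, 0.0008], 0.49)]
top LM cam_base [([0.5788, 0.0629, 0.0116], 0.81)]
top LM stop_a [([0.4264, 0.0772, 0.0069], 0.63), ([0.4718, 0.1454, 0.0134], 0.57)]
top LM stop_b [([0.4264, 0.0772, 0.0069], 0.63), ([0.4718, 0.1454, 0.0134], 0.57)]
top LM lever_post [([0.5818, 0.153, 0.0649], 0.65)]
```

View pics/scene0.png

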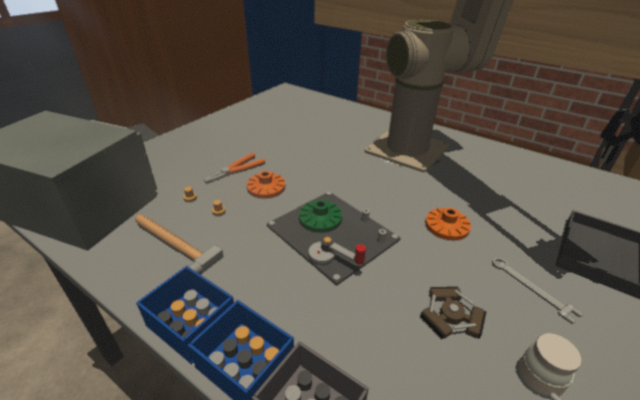

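View pics/top0.png

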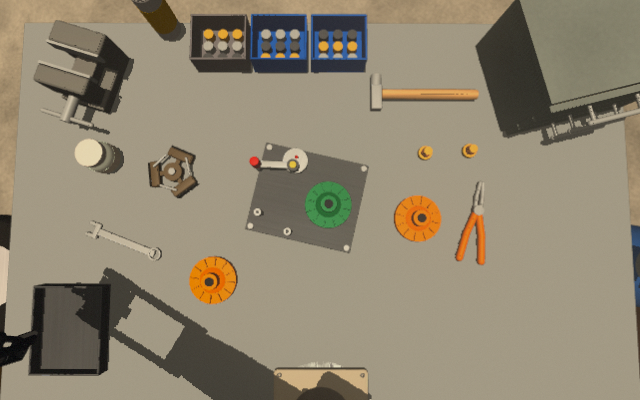

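```bash
python3 - <<'E'
from h import *
from scipy.spatial.transform import Rotation as R
print(R.from_quat([-0.3741,0.6008,0.3735,0.5996]).as_matrix().round(3))
c=cams.capture('top'); f=cv2.cvtColor(c['frame'],cv2.COLOR_RGB2BGR)
cv2.imwrite('pics/topcrop.png',cv2.resize(f[130:260,230:450],None,fx=3.6,fy=3.6,interpolation=cv2.INTER_CUBIC))
np.savez('top.npz',**{k:np.array(v) for k,v in c.items() if k!='name'})
hsv=cv2.cvtColor(f,cv2.COLOR_BGR2HSV)
# green mask -> centre
def stat(m,z):
    n,l,s,ce=cv2.connectedComponentsWithStats(m.astype('uint8'))
    for i in range(1,n):
        if s[i,4]>25: print(s[i].tolist(),ce[i].round(1),world(c,*ce[i],z).round(4))
print('green');stat(cv2.inRange(hsv,(40,60,20),(85,255,255)),0.026)
print('red');stat(cv2.inRange(hsv,(0,180,60),(4,255,255))|cv2.inRange(hsv,(175,160,60),(180,255,255)),0.078)
# heights: points in region
for n,(u0,u1,v0,v1) in dict(region=(240,380,135,260)).items():
    P=np.array([[*world(c,u,v),u,v] for u in range(u0,u1) for v in range(v0,v1) if c['depth'][v,u]>0])
    np.save('P.npy',P)
    for lo,hi in [(0.033,0.045),(0.046,0.066),(0.066,0.09)]:
        m=np.zeros((400,640),'uint8'); 
        for p in P[(P[:,2]>lo)&(P[:,2]<hi)]: m[int(p[4]),int(p[3])]=1
        k,l,s,ce=cv2.connectedComponentsWithStats(m)
        for i in range(1,k):
            if s[i,4]>8:
                q=np.array([p for p in P if l[int(p[4]),int(p[3])]==i]); print(lo,hi,s[i].tolist(),q[:,:3].mean(0).round(4))
E
```

```text
[[-0.001 -0.897  0.441]
 [-0.002  0.441  0.897]
 [-1.     0.    -0.002]]
green
[305, 181, 47, 48, 1712] [327.8 204.3] [ 0.4879 -0.0168  0.026 ]
red
[250, 157, 9, 9, 63] [253.8 160.9] [0.5806 0.1498 0.078 ]
0.033 0.045 [261, 160, 30, 11, 111] [0.5801 0.1069 0.0433]
0.033 0.045 [319, 200, 8, 14, 26] [ 0.4797 -0.002   0.0346]
0.033 0.045 [254, 208, 8, 7, 48] [0.4708 0.146  0.0402]
0.033 0.045 [284, 227, 7, 8, 46] [0.4263 0.0771 0.0404]
0.046 0.066 [287, 158, 12, 13, 106] [0.579  0.0652 0.0488]
0.046 0.066 [252, 161, 11, 7, 24] [0.5762 0.1444 0.0543]
0.046 0.066 [321, 195, 16, 17, 220] [ 0.4889 -0.0172  0.0567]
0.066 0.09 [250, 156, 10, 10, 79] [0.5818 0.1489 0.0771]
```

View pics/topcrop.png

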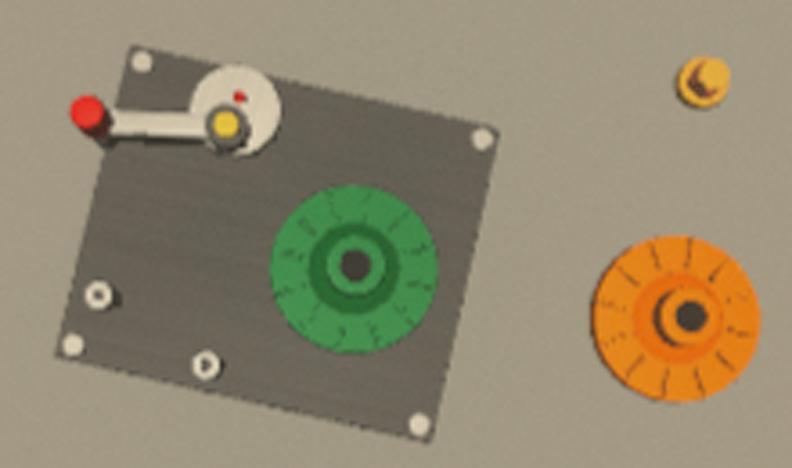

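Top view: the green disc at (328,204) with a green hub is the drive face. The two orange look-alikes at (417,218) and (213,280) are not meant. The pins are at (258,211) and (287,231), the cam axis at (293,165) and the red post at (254,161). The crop confirms all of these.

>>> {"method": "arm_command", "body": {"steps": "0 0 0 2 -37 -33 70;0 0 0 2 -37 -33 70;0 0 0 2 -37 -33 70;0 0 0 2 -37 -33 70;0 0 0 2 -37 -33 70;0 0 0 2 -37 -33 70;0 0 0 2 -37 -33 70;0 0 0 2 -37 -33 70;0 0 0 2 -37 -33 70;0 0 0 2 -37 -33 70;0 0 0 2 -37 -33 70;0 0 0 2 -37 -33 70", "newtons": 20}}

```text
time_s: 2.75
position: [0.4905, -0.0152, 0.1876]
ee_rot: [-0.378, 0.596, 0.376, 0.601]
ft_force: [1.3, 0.9, -0.2]
grip_width: 0.0698
```

```bash
cat >> h.py <<'E'
from scipy.spatial.transform import Rotation as Rot
def delta(x,y,z):
    o=manip.get_obs(); M=Rot.from_quat(o['ee_rot']).as_matrix()
    print('pos',o['position'].round(4),'F',o['ft_force'].round(1),'w',round(o['grip_width'],4),'t',o['time_s'])
    print('R',M.round(3).tolist(),'q6',o['q'].round(2))
    d=M.T@(np.array([x,y,z])-o['position'])*1000; print('tool delta mm',d.round(1)); return d
E
python3 - <<'E'
from h import *
delta(0.4885,-0.017,0.051)
c=save('w1','wrist')
for n in ['drive_center']: print(finder.landmark_of('wrist',n))
E
```

```text
pos [ 0.4905 -0.0152  0.1876] F [ 1.3  0.9 -0.2] w 0.0698 t 2.75
R [[0.007, -0.902, 0.431], [0.002, 0.431, 0.902], [-1.0, -0.005, 0.005]] q6 [-0.14 -0.16  1.82  0.    1.48 -1.26]
tool delta mm [136.6   1.8  -3.2]
[{'at': [0.4892, -0.0163, 0.0311], 'score': 0.92}, {'at': [0.4569, -0.2246, 0.0211], 'score': 0.56}]
```

View pics/w1.png

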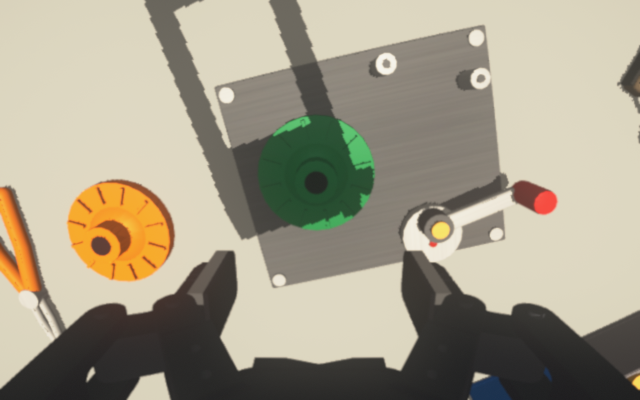

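The wrist view agrees: the green hub is between the fingers at about (316,182), ahead of the image of the fingertips. I'm descending now.

>>> {"method": "arm_command", "body": {"steps": "0 0 0 40 1 -1 70;0 0 0 40 0 -1 70;0 0 0 30 0 -1 70;0 0 0 15 0 0 70;0 0 0 8 0 0 70;0 0 0 0 0 0 70"}}

```text
time_s: 3.45
position: [0.4918, -0.0222, 0.052]
ee_rot: [-0.376, 0.597, 0.372, 0.603]
ft_force: [0.4, -0.2, 0.2]
grip_width: 0.0699
```

```bash
python3 - <<'E'
from h import *
delta(0.4885,-0.017,0.050)
E
```

```text
pos [ 0.4918 -0.0222  0.052 ] F [ 0.4 -0.2  0.2] w 0.0699 t 3.45
R [[0.011, -0.898, 0.441], [0.0, 0.441, 0.898], [-1.0, -0.01, 0.005]] q6 [-0.15 -0.03  1.96  0.    1.2  -1.27]
tool delta mm [1.9 5.2 3.2]
```

>>> {"method": "arm_command", "body": {"steps": "0 0 0 2 5 3 70;0 0 0 0 0 0 36;0 0 0 0 0 0 36;0 0 0 0 0 0 36;0 0 0 0 0 0 36;0 0 0 0 0 0 36;0 0 0 0 0 0 36", "newtons": 25}}

```text
time_s: 4.15
position: [0.4923, -0.0166, 0.0552]
ee_rot: [-0.378, 0.594, 0.37, 0.606]
ft_force: [-0.2, -0.2, -0.9]
grip_width: 0.036
```

```bash
python3 - <<'E'
from h import *
delta(0.4897,0.0849,0.050)
save('w2','wrist')
E
```

```text
pos [ 0.4923 -0.0166  0.0552] F [-0.2 -0.2 -0.9] w 0.036 t 4.15
R [[0.019, -0.898, 0.44], [-0.001, 0.44, 0.898], [-1.0, -0.018, 0.008]] q6 [-0.14 -0.05  1.96  0.    1.2  -1.26]
tool delta mm [ 5.  47.1 90. ]
```

View pics/w2.png

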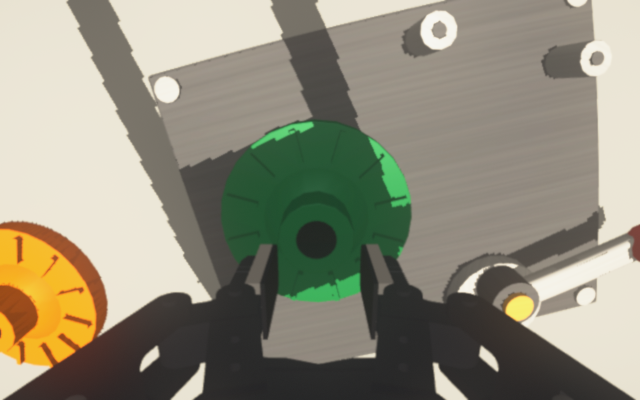

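```bash
python3 - <<'E'
from h import *
c=save('w3','wrist'); print(world(c,316,240,0.056), finder.landmark_of('wrist','drive_center'))
# finger points by depth
for u,v in [(268,252),(370,252),(268,330),(370,320),(262,270),(376,270)]: print(u,v,world(c,u,v).round(4))
f=cv2.cvtColor(c['frame'],cv2.COLOR_RGB2BGR); cv2.imwrite('pics/w3c.png',cv2.resize(f[180:350,210:430],None,fx=3.5,fy=3.5))
E
```

```text
[ 0.48755156 -0.01653902  0.056     ] [{'at': [0.4849, -0.0141, 0.0312], 'score': 0.83}, {'at': [0.458, -0.2289, 0.0242], 'score': 0.7}]
268 252 [ 0.4712 -0.0296  0.0889]
370 252 [0.4892 0.0066 0.0886]
268 330 [ 0.4903 -0.0369  0.1104]
370 320 [ 0.5024 -0.0026  0.1107]
262 270 [ 0.4709 -0.0296  0.1042]
376 270 [0.4891 0.0065 0.1037]
```

View pics/w3c.png

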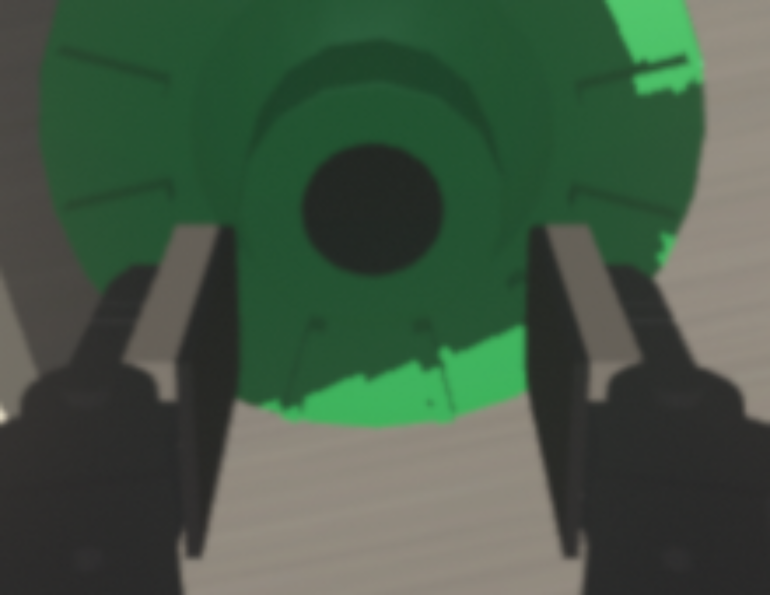

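```bash
python3 - <<'E'
from h import *
c=save('w4','wrist'); 
for v in range(225,300,6): print(v,[ (world(c,u,v).round(3).tolist(), round(float(c['depth'][v,u]),3)) for u in (267,270,330)])
print(-np.array(c['R']).T@c['t'])
s=save('s4','scene'); f=cv2.cvtColor(s['frame'],cv2.COLOR_RGB2BGR); cv2.imwrite('pics/s4c.png',cv2.resize(f[130:290,240:440],None,fx=3.7,fy=3.7,interpolation=cv2.INTER_CUBIC))
E
```

```text
225 [([0.478, -0.043, 0.027], 0.202), ([0.478, -0.041, 0.029], 0.2), ([0.484, -0.007, 0.055], 0.172)]
231 [([0.481, -0.045, 0.026], 0.203), ([0.481, -0.043, 0.028], 0.201), ([0.485, -0.008, 0.058], 0.17)]
237 [([0.485, -0.047, 0.026], 0.205), ([0.485, -0.045, 0.026], 0.205), ([0.489, -0.01, 0.057], 0.172)]
243 [([0.488, -0.049, 0.026], 0.206), ([0.488, -0.047, 0.027], 0.205), ([0.491, -0.011, 0.058], 0.172)]
249 [([0.471, -0.03, 0.085], 0.142), ([0.472, -0.03, 0.084], 0.144), ([0.494, -0.012, 0.057], 0.174)]
255 [([0.471, -0.029, 0.092], 0.136), ([0.472, -0.029, 0.091], 0.137), ([0.497, -0.014, 0.057], 0.175)]
261 [([0.472, -0.029, 0.096], 0.133), ([0.472, -0.028, 0.097], 0.132), ([0.501, -0.015, 0.055], 0.177)]
267 [([0.471, -0.028, 0.102], 0.127), ([0.474, -0.029, 0.097], 0.132), ([0.504, -0.017, 0.056], 0.178)]
273 [([0.472, -0.028, 0.106], 0.123), ([0.475, -0.03, 0.099], 0.131), ([0.521, -0.024, 0.028], 0.209)]
279 [([0.473, -0.028, 0.108], 0.121), ([0.476, -0.029, 0.102], 0.128), ([0.523, -0.025, 0.031], 0.208)]
285 [([0.475, -0.029, 0.108], 0.122), ([0.478, -0.03, 0.102], 0.128), ([0.529, -0.028, 0.026], 0.214)]
291 [([0.477, -0.03, 0.109], 0.121), ([0.48, -0.031, 0.103], 0.128), ([0.533, -0.03, 0.025], 0.216)]
297 [([0.478, -0.031, 0.11], 0.121), ([0.482, -0.033, 0.103], 0.129), ([0.537, -0.031, 0.026], 0.217)]
[0.42588433 0.01397671 0.2162366 ]
```

View pics/s4c.png

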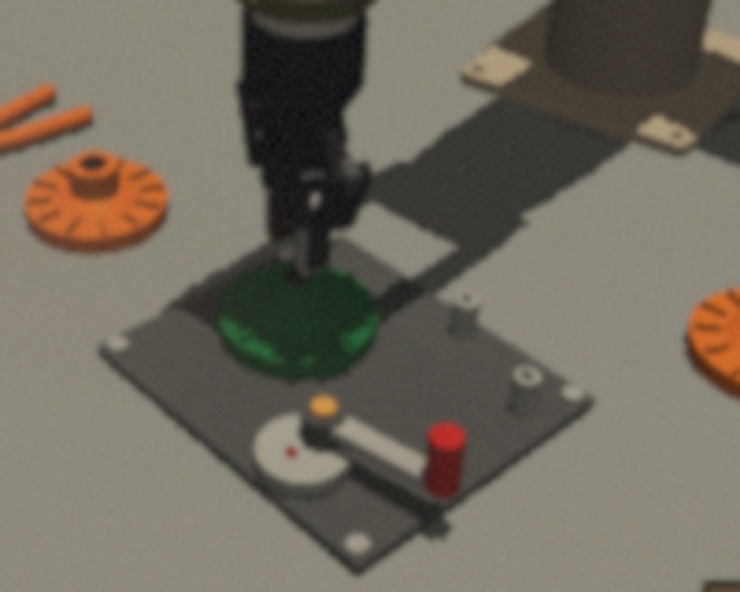

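The fingers look as if they are still above the hub top: in the wrist crop the hub is not covered by the pads, and the depth puts the tips at z of about 0.08. I'll open, centre, and go lower in small steps, watching the force.

>>> {"method": "arm_command", "body": {"steps": "0 0.5 1 0 4 -2 70;0 0 0 0 0 0 70;0 0 0 0 0 0 70;0 0 0 0 0 0 70;0 0 0 4 0 0 70"}}

```text
time_s: 4.9
position: [0.4874, -0.0167, 0.0509]
ee_rot: [-0.374, 0.601, 0.374, 0.599]
ft_force: [0.2, -0.1, 0.7]
grip_width: 0.0699
```

```bash
python3 - <<'E'
from h import *
delta(0.488,-0.0168,0.045)
c=save('w5','wrist');print(c['fx'],np.array(c['R']).round(3).tolist(),np.array(c['t']).round(3))
# project expected tips
o=manip.get_obs();M=Rot.from_quat(o['ee_rot']).as_matrix()
K=np.array([[c['fx'],0,c['cx']],[0,c['fy'],c['cy']],[0,0,1.]])
for s in (-1,1):
  for x in (-.03,-.02,-.01,0,.014):
    X=o['position']+M@np.array([x,.011,s*.035]); p,_=cv2.projectPoints(X.reshape(1,3),cv2.Rodrigues(np.array(c['R']))[0],np.array(c['t']),K,np.array(c['distortion'])); print(s,x,p.ravel().round(0))
E
```

```text
pos [ 0.4874 -0.0167  0.0509] F [ 0.2 -0.1  0.7] w 0.0699 t 4.9
R [[-0.002, -0.898, 0.44], [-0.001, 0.44, 0.898], [-1.0, 0.002, -0.002]] q6 [-0.14 -0.03  1.96 -0.    1.22 -1.25]
tool delta mm [ 5.8 -0.6  0.2]
353.84852483034234 [[0.44, 0.898, -0.003], [0.865, -0.423, 0.27], [0.241, -0.121, -0.963]] [-0.199 -0.419  0.105]
-1 -0.03 [234. 249.]
-1 -0.02 [240. 240.]
-1 -0.01 [244. 232.]
-1 0 [248. 224.]
-1 0.014 [253. 215.]
1 -0.03 [405. 249.]
1 -0.02 [400. 240.]
1 -0.01 [395. 232.]
1 0 [391. 224.]
1 0.014 [386. 215.]
```

View pics/w5.png

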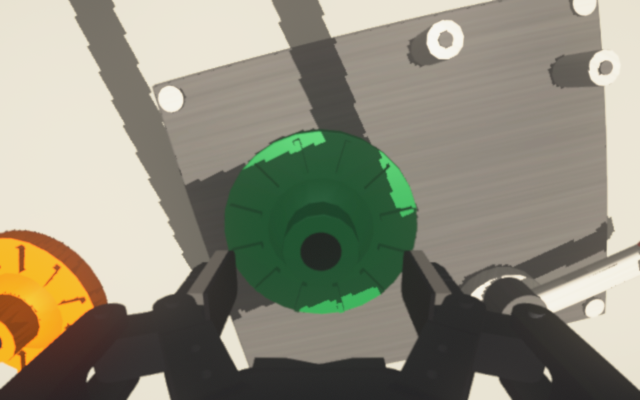

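Pad tips appear near (228,252) and (408,252), which matches about 30 mm behind the reported TCP, not 14 mm ahead of it. I'll keep going down in small steps and look again.

>>> {"method": "arm_command", "body": {"steps": "0 0 0 5 0 0 70;0 0 0 5 0 0 70;0 0 0 0 0 0 70"}}

```text
time_s: 5.25
position: [0.486, -0.0166, 0.0382]
ee_rot: [-0.374, 0.602, 0.375, 0.598]
ft_force: [0.3, 0.2, 0.5]
grip_width: 0.07
```

```bash
python3 - <<'E'
from h import *
delta(0.488,-0.0168,0.035)
c=save('w6','wrist')
s=save('s6','scene'); f=cv2.cvtColor(s['frame'],cv2.COLOR_RGB2BGR); cv2.imwrite('pics/s6c.png',cv2.resize(f[130:290,240:440],None,fx=3.7,fy=3.7,interpolation=cv2.INTER_CUBIC))
E
```

```text
pos [ 0.486  -0.0166  0.0382] F [0.3 0.2 0.5] w 0.07 t 5.25
R [[-0.005, -0.898, 0.44], [-0.001, 0.44, 0.898], [-1.0, 0.004, -0.003]] q6 [-0.14 -0.01  1.97 -0.    1.19 -1.25]
tool delta mm [ 3.1 -1.9  0.7]
```

View pics/w6.png

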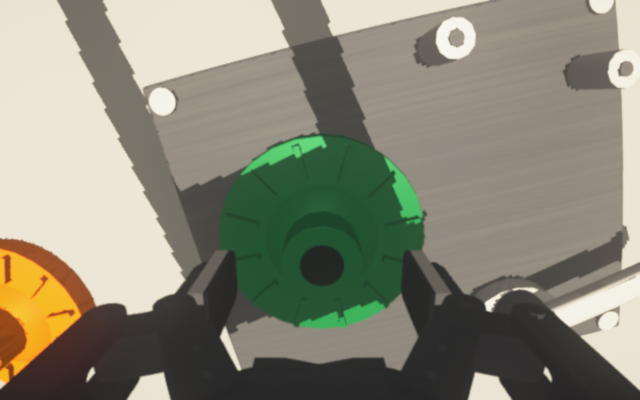

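View pics/s6c.png

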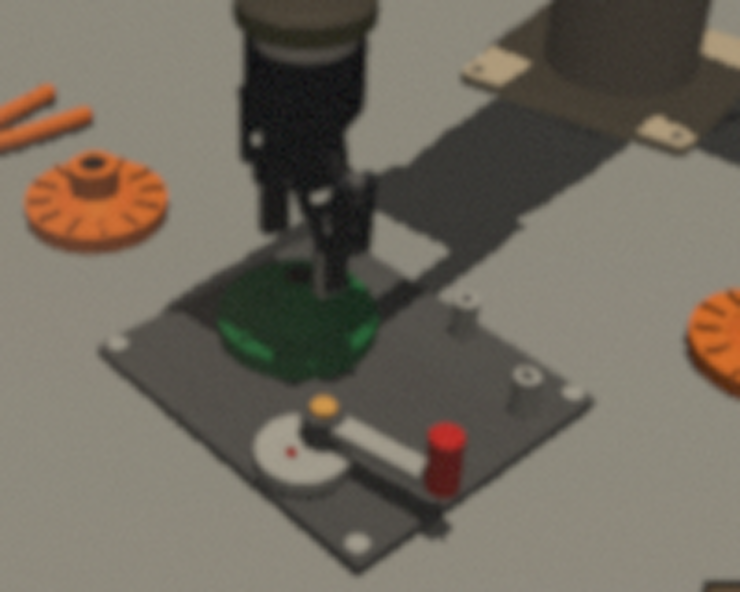

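>>> {"method": "arm_command", "body": {"steps": "0 0 -0.3 5 -2 0 70;0 0 0 5 0 0 70;0 0 0 5 0 0 70;0 0 0 0 0 0 70"}}

```text
time_s: 5.75
position: [0.4888, -0.0176, 0.0229]
ee_rot: [-0.376, 0.6, 0.373, 0.6]
ft_force: [-0.6, -0.1, -0.1]
grip_width: 0.0698
```

```bash
python3 - <<'E'
from h import *
delta(0.488,-0.0168,0.010)
c=save('w7','wrist')
for v in range(235,275,5): print(v,[world(c,u,v).round(3).tolist() for u in (222,226,230,414)])
E
```

```text
pos [ 0.4888 -0.0176  0.0229] F [-0.6 -0.1 -0.1] w 0.0698 t 5.75
R [[0.002, -0.898, 0.44], [-0.003, 0.44, 0.898], [-1.0, -0.003, -0.002]] q6 [-0.14  0.01  1.98 -0.    1.15 -1.25]
tool delta mm [12.9  1.1  0.4]
235 [[0.461, -0.057, 0.026], [0.462, -0.056, 0.025], [0.463, -0.053, 0.026], [0.502, 0.027, 0.026]]
240 [[0.463, -0.058, 0.026], [0.464, -0.057, 0.026], [0.465, -0.055, 0.026], [0.504, 0.026, 0.027]]
245 [[0.465, -0.059, 0.027], [0.466, -0.058, 0.026], [0.467, -0.056, 0.026], [0.507, 0.025, 0.025]]
250 [[0.46, -0.048, 0.055], [0.461, -0.046, 0.054], [0.462, -0.045, 0.055], [0.494, 0.022, 0.055]]
255 [[0.461, -0.047, 0.059], [0.461, -0.045, 0.059], [0.462, -0.044, 0.059], [0.493, 0.021, 0.06]]
260 [[0.462, -0.046, 0.062], [0.462, -0.044, 0.065], [0.464, -0.045, 0.058], [0.493, 0.02, 0.064]]
265 [[0.462, -0.044, 0.069], [0.463, -0.045, 0.065], [0.466, -0.046, 0.06], [0.493, 0.019, 0.068]]
270 [[0.463, -0.044, 0.07], [0.465, -0.046, 0.065], [0.467, -0.047, 0.06], [0.494, 0.018, 0.07]]
```

View pics/w7.png

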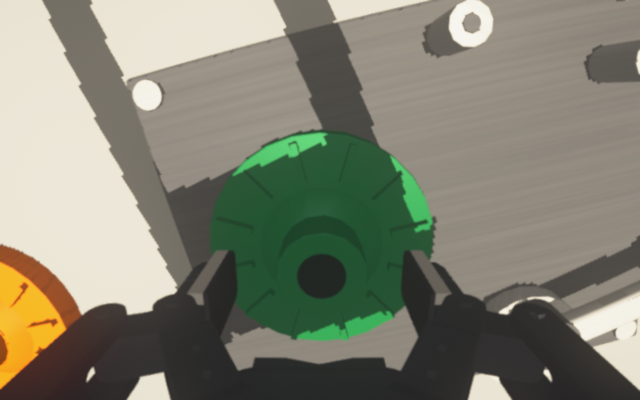

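>>> {"method": "arm_command", "body": {"steps": "0 0 0 5 1 0 66;0 0 0 5 0 0 66;0 0 0 3 0 0 66;0 0 0 0 0 0 66"}}

```text
time_s: 6.2
position: [0.4882, -0.0173, 0.0092]
ee_rot: [-0.376, 0.6, 0.373, 0.6]
ft_force: [0.5, -0.2, 0.4]
grip_width: 0.0659
```

```bash
python3 - <<'E'
from h import *
delta(0.488,-0.0168,0.008)
E
```

```text
pos [ 0.4882 -0.0173  0.0092] F [ 0.5 -0.2  0.4] w 0.0659 t 6.2
R [[0.003, -0.898, 0.44], [-0.004, 0.44, 0.898], [-1.0, -0.004, -0.002]] q6 [-0.14  0.03  1.98 -0.    1.12 -1.25]
tool delta mm [1.2 0.4 0.3]
```

>>> {"method": "arm_command", "body": {"steps": "0 0 0 0 0 0 30;0 0 0 0 0 0 30;0 0 0 0 0 0 30;0 0 0 0 0 0 30;0 0 0 0 0 0 30;0 0 0 0 0 0 30", "newtons": 25}}

```text
time_s: 6.8
position: [0.4884, -0.0171, 0.0094]
ee_rot: [-0.376, 0.6, 0.373, 0.6]
ft_force: [0.8, -0.4, -1.2]
grip_width: 0.0368
```

```bash
python3 - <<'E'
from h import *
delta(0.4897,0.0849,0.008)
c=save('w8','wrist')
E
```

```text
pos [ 0.4884 -0.0171  0.0094] F [ 0.8 -0.4 -1.2] w 0.0368 t 6.8
R [[0.003, -0.898, 0.44], [-0.003, 0.44, 0.898], [-1.0, -0.004, -0.002]] q6 [-0.14  0.03  1.98 -0.    1.12 -1.25]
tool delta mm [ 1.  43.7 92.2]
```

View pics/w8.png

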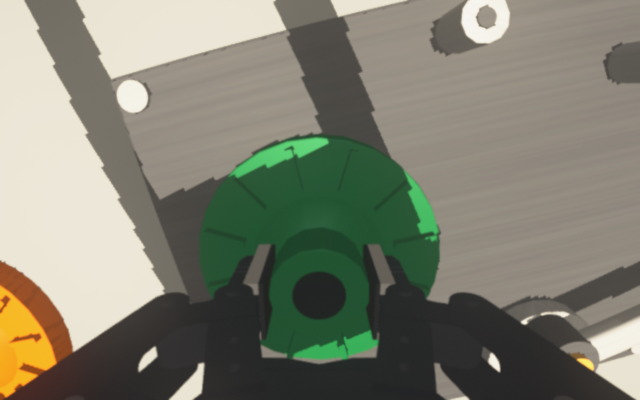

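The pads are closed on the hub (36.8 mm, hub hole at (319,295)). Now I'm sliding it.

>>> {"method": "arm_command", "body": {"steps": "0 0 0 0 4 9 30;0 0 0 0 4 9 30;0 0 0 0 4 9 30;0 0 0 0 4 9 30;0 0 0 0 4 9 30;0 0 0 0 4 9 30;0 0 0 0 4 9 30;0 0 0 0 0 0 30"}}

```text
time_s: 7.65
position: [0.4912, 0.0577, 0.0094]
ee_rot: [-0.376, 0.6, 0.372, 0.6]
ft_force: [0.1, 0.1, -0.5]
grip_width: 0.0371
```

```bash
python3 - <<'E'
from h import *
delta(0.4897,0.0849,0.008)
E
```

```text
pos [0.4912 0.0577 0.0094] F [ 0.1  0.1 -0.5] w 0.0371 t 7.65
R [[0.004, -0.898, 0.44], [-0.004, 0.44, 0.898], [-1.0, -0.005, -0.002]] q6 [ 0.02  0.05  1.97 -0.    1.12 -1.1 ]
tool delta mm [ 1.2 13.3 23.8]
```

>>> {"method": "arm_command", "body": {"steps": "0 0 0 0 4 7 30;0 0 0 0 4 7 30;0 0 0 0 3 6 30;0 0 0 0 0 0 30"}}

```text
time_s: 8.05
position: [0.4902, 0.0824, 0.0093]
ee_rot: [-0.376, 0.6, 0.372, 0.6]
ft_force: [0.5, 0.5, -0.9]
grip_width: 0.0371
```

```bash
python3 - <<'E'
from h import *
delta(0.4897,0.0849,0.008)
c=save('w9','wrist')
t=cams.capture('top'); f=cv2.cvtColor(t['frame'],cv2.COLOR_RGB2BGR); cv2.imwrite('pics/t9c.png',cv2.resize(f[120:260,210:370],None,fx=4,fy=4,interpolation=cv2.INTER_CUBIC))
E
```

```text
pos [0.4902 0.0824 0.0093] F [ 0.5  0.5 -0.9] w 0.0371 t 8.05
R [[0.004, -0.898, 0.44], [-0.004, 0.44, 0.898], [-1.0, -0.005, -0.002]] q6 [ 0.07  0.05  1.96 -0.01  1.12 -1.05]
tool delta mm [1.3 1.6 2.1]
```

View pics/w9.png

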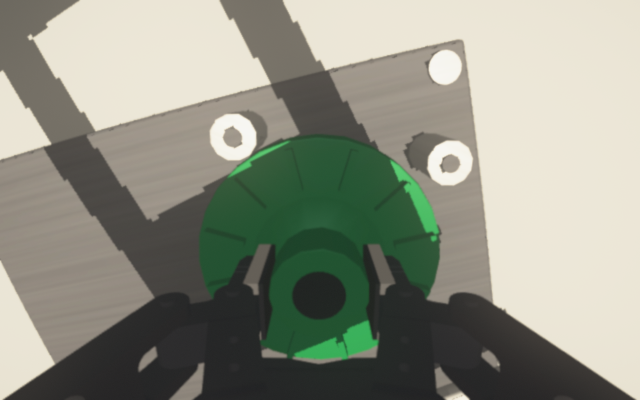

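View pics/t9c.png

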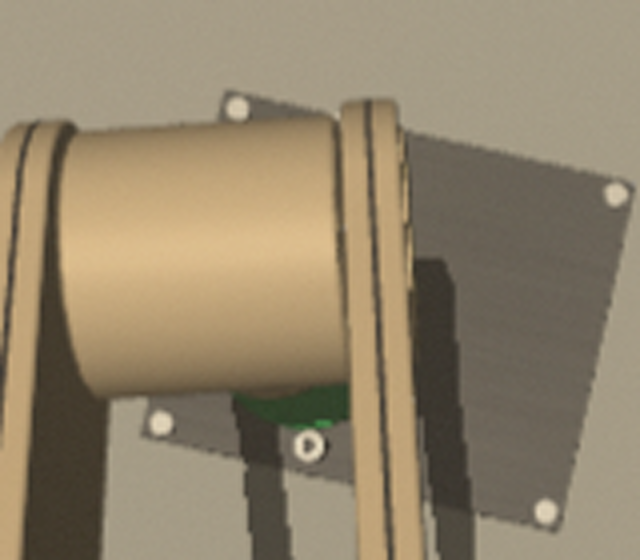

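>>> {"method": "arm_command", "body": {"steps": "0 0 0 0 2 2 30;0 0 0 0 2 0 30;0 0 0 0 2 0 30;0 0 0 0 0 0 30"}}

```text
time_s: 8.55
position: [0.4891, 0.0857, 0.0104]
ee_rot: [-0.378, 0.598, 0.37, 0.602]
ft_force: [2.2, 1.0, -5.3]
grip_width: 0.0373
```

```bash
python3 - <<'E'
from h import *
delta(0.4897,0.0849,0.008)
c=save('w10','wrist')
print(world(c,319,295,.056))
E
```

```text
pos [0.4891 0.0857 0.0104] F [ 2.2  1.  -5.3] w 0.0373 t 8.55
R [[0.011, -0.898, 0.44], [-0.005, 0.44, 0.898], [-1.0, -0.012, 0.0]] q6 [ 0.07  0.04  1.97 -0.01  1.12 -1.04]
tool delta mm [ 2.4 -0.9 -0.4]
[0.48797882 0.0856485  0.056     ]
```

View pics/w10.png

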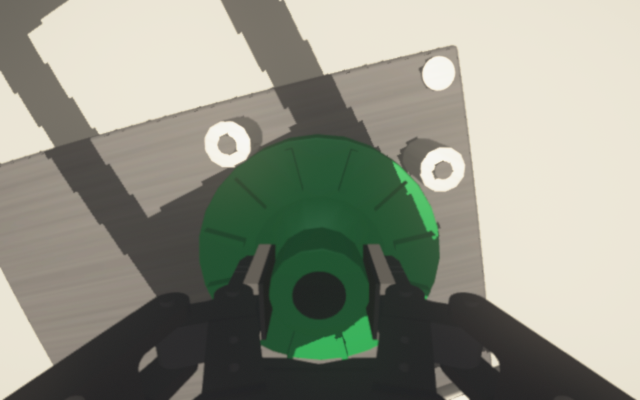

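>>> {"method": "arm_command", "body": {"steps": "0 0 0 1 0 0 30;0 0 0 0 0 0 52;0 0 0 0 0 0 52;0 0 0 0 0 0 52;0 0 0 -5 0 0 52;0 0 0 -20 0 0 52;0 0 0 -40 0 0 52;0 0 0 -40 0 0 52;0 0 0 -20 0 0 60;0 0 0 0 0 0 60"}}

```text
time_s: 9.6
position: [0.4846, 0.0861, 0.1388]
ee_rot: [-0.376, 0.6, 0.372, 0.6]
ft_force: [0.3, -0.1, -0.0]
grip_width: 0.0602
```

```bash
python3 - <<'E'
from h import *
delta(0.5818,0.149,0.1)
c=save('w11','wrist')
for n in ['drive_center','lever_post','stop_a']: print([(np.round(d['at'],4),d['score']) for d in finder.landmark_of('wrist',n)])
E
```

```text
pos [0.4846 0.0861 0.1388] F [ 0.3 -0.1 -0. ] w 0.0602 t 9.6
R [[0.004, -0.898, 0.44], [-0.005, 0.44, 0.898], [-1.0, -0.006, -0.003]] q6 [ 0.08 -0.12  1.87 -0.01  1.38 -1.04]
tool delta mm [ 38.9 -59.3  99.3]
[(array([ 0.4536, -0.2272,  0.0266]), 0.67), (array([0.4888, 0.0849, 0.0318]), 0.56)]
[(array([0.5807, 0.1499, 0.0599]), 0.75)]
[(array([0.4261, 0.0775, 0.0114]), 0.86), (array([0.4693, 0.147 , 0.0092]), 0.63)]
```

View pics/w11.png

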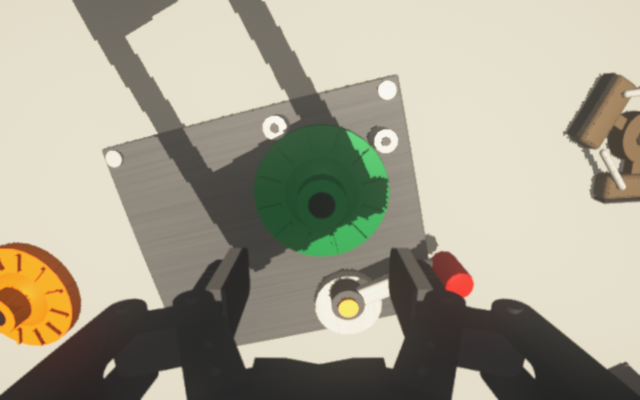

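Wrist view: the drive face sits against both pins, at (274,127) and (386,141). The network puts its centre at (0.4888, 0.0849), about 1 mm from my seat estimate. The post top is at (460,284). Next I turn the jaws tangential to the lever's arc and go over the post.

>>> {"method": "arm_command", "body": {"steps": "8 0 0 0 0 0 60;8 0 0 0 0 0 60;8 0 0 0 0 0 60;8 0 0 0 0 0 60;8 0 0 0 0 0 60;8 0 0 0 0 0 60;8 0 0 0 0 0 60;8 0 0 0 0 0 60;0 0 0 0 0 0 60"}}

```text
time_s: 10.7
position: [0.4688, 0.0847, 0.1142]
ee_rot: [0.013, 0.72, -0.02, 0.694]
ft_force: [-0.9, -0.1, -1.0]
grip_width: 0.0602
```

```bash
python3 - <<'E'
from h import *
delta(0.5812,0.1495,0.1)
E
```

```text
pos [0.4688 0.0847 0.1142] F [-0.9 -0.1 -1. ] w 0.0602 t 10.7
R [[-0.036, 0.047, 0.998], [-0.008, 0.999, -0.047], [-0.999, -0.01, -0.036]] q6 [ 0.08 -0.1   1.9  -0.01  1.38  0.12]
tool delta mm [  9.6  70.1 109.6]
```

>>> {"method": "arm_command", "body": {"steps": "0 -2 0.5 -5 23 36 60;0 0 0 0 23 36 60;0 0 0 0 23 36 60;0 0 0 0 0 0 60"}}

```text
time_s: 11.1
position: [0.5779, 0.1499, 0.108]
ee_rot: [0.009, 0.712, -0.012, 0.702]
ft_force: [-0.9, 0.5, -0.4]
grip_width: 0.0601
```

```bash
python3 - <<'E'
from h import *
delta(0.5812,0.1495,0.06)
save('w12','wrist')
E
```

```text
pos [0.5779 0.1499 0.108 ] F [-0.9  0.5 -0.4] w 0.0601 t 11.1
R [[-0.013, 0.03, 0.999], [-0.003, 1.0, -0.03], [-1.0, -0.004, -0.013]] q6 [ 0.17  0.21  1.6  -0.    1.35  0.2 ]
tool delta mm [47.9 -0.1  4. ]
```

View pics/w12.png

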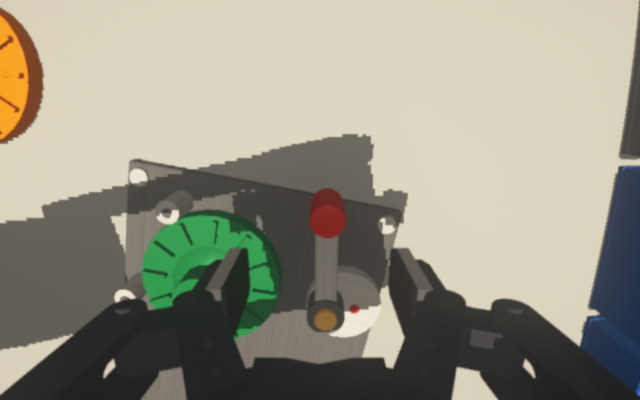

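>>> {"method": "arm_command", "body": {"steps": "0 -0.7 0 25 0 4 60;0 0 0 25 0 1 60;0 0 0 15 0 0 60;0 0 0 0 0 0 60"}}

```text
time_s: 11.55
position: [0.5772, 0.1471, 0.0387]
ee_rot: [0.005, 0.71, -0.009, 0.705]
ft_force: [-0.0, -0.0, -0.5]
grip_width: 0.0601
```

```bash
python3 - <<'E'
from h import *
delta(0.5812,0.1495,0.022)
save('w13','wrist')
E
```

```text
pos [0.5772 0.1471 0.0387] F [-0.  -0.  -0.5] w 0.0601 t 11.55
R [[-0.007, 0.019, 1.0], [-0.006, 1.0, -0.019], [-1.0, -0.006, -0.007]] q6 [ 0.17  0.27  1.65 -0.    1.22  0.19]
tool delta mm [16.7  2.6  4.1]
```

View pics/w13.png

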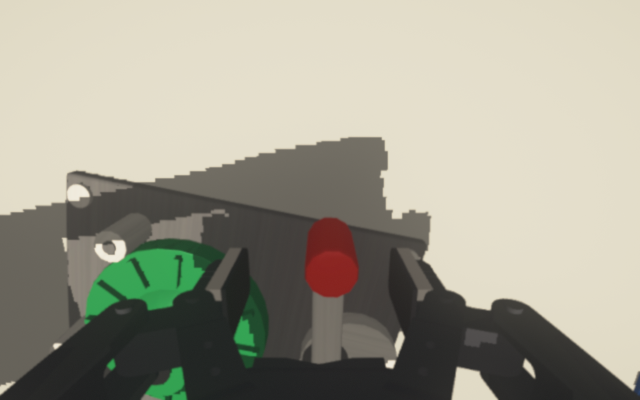

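>>> {"method": "arm_command", "body": {"steps": "0 0 0 9 3 4 60;0 0 0 9 0 0 60;0 0 0 0 0 0 15;0 0 0 0 0 0 15;0 0 0 0 0 0 15;0 0 0 0 0 0 15;0 0 0 0 0 0 15;0 0 0 0 0 0 15;0 0 0 0 0 0 15", "newtons": 40}}

```text
time_s: 12.5
position: [0.5842, 0.1504, 0.0249]
ee_rot: [0.005, 0.707, -0.008, 0.707]
ft_force: [-0.3, 0.8, -1.9]
grip_width: 0.0211
```

```bash
python3 - <<'E'
from h import *
delta(0.5812,0.1495,0.022)
save('w14','wrist')
E
```

```text
pos [0.5842 0.1504 0.0249] F [-0.3  0.8 -1.9] w 0.0211 t 12.5
R [[-0.001, 0.018, 1.0], [-0.004, 1.0, -0.018], [-1.0, -0.004, -0.001]] q6 [ 0.17  0.3   1.65 -0.    1.2   0.19]
tool delta mm [ 2.9 -1.  -3. ]
```

View pics/w14.png

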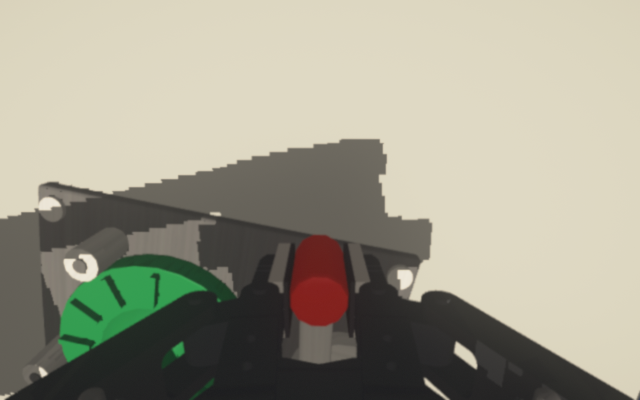

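The post is pinched (21 mm, red top at (319,300)). Now I swing the lever along its arc.

>>> {"method": "arm_command", "body": {"steps": "5 0 0 0 0 7 15;5 0 0 0 0 7 15;5 0 0 0 0 7 15;5 0 0 0 0 7 15;0 0 0 0 0 0 15"}}

```text
time_s: 13.05
position: [0.612, 0.1435, 0.0249]
ee_rot: [0.129, 0.695, -0.136, 0.695]
ft_force: [2.1, -2.2, -3.3]
grip_width: 0.0207
```

```bash
cat >> h.py <<'E'
C=np.array([0.579,0.0652])
def arc(deg,z=0.022,r=None):
    "delta to the arc point at world angle now-deg"
    o=manip.get_obs(); M=Rot.from_quat(o['ee_rot']).as_matrix(); d=o['position'][:2]-C
    a=np.degrees(np.arctan2(d[1],d[0])); yaw=np.degrees(np.arctan2(M[1,2],M[0,2]))
    print('r',np.hypot(*d).round(4),'ang',a.round(1),'yaw+90',(yaw+90).round(1),'tilt',np.degrees(M.T@np.array([0,0,-1])).round(1))
    print('Fr,Ft', o['ft_force'][:2]@(d/np.hypot(*d)), o['ft_force'][:2]@np.array([d[1],-d[0]])/np.hypot(*d))
    t=np.radians(a-deg); return delta(*(C+0.085*np.array([np.cos(t),np.sin(t)])),z)
E
python3 - <<'E'
from h import *
arc(20)
E
```

```text
r 0.085 ang 67.2 yaw+90 68.4 tilt [57.3  0.5 -0.1]
Fr,Ft -1.2432413749455322 2.758334019299489
pos [0.612  0.1435 0.0249] F [ 2.1 -2.2 -3.3] w 0.0207 t 13.05
R [[-0.002, 0.368, 0.93], [-0.009, 0.93, -0.368], [-1.0, -0.009, 0.002]] q6 [ 0.15  0.37  1.57 -0.01  1.21  0.53]
tool delta mm [ 3.  -5.7 28.9]
```

>>> {"method": "arm_command", "body": {"steps": "5 0 0 1 0 7 15;5 0 0 1 -1 7 15;5 0 0 0 0 7 15;5 0 0 0 -1 7 15;5 0 0 0 0 7 15;5 0 0 0 -1 7 15;0 0 0 0 0 0 15"}}

```text
time_s: 13.75
position: [0.6444, 0.1199, 0.0249]
ee_rot: [0.304, 0.637, -0.309, 0.638]
ft_force: [3.9, -5.8, -3.6]
grip_width: 0.0207
```

```bash
python3 - <<'E'
from h import *
arc(20)
E
```

```text
r 0.0852 ang 39.9 yaw+90 38.6 tilt [57.3  0.3 -0.2]
Fr,Ft -0.7680288781576659 6.923039548764422
pos [0.6444 0.1199 0.0249] F [ 3.9 -5.8 -3.6] w 0.0207 t 13.75
R [[-0.002, 0.782, 0.624], [-0.007, 0.624, -0.782], [-1.0, -0.006, 0.004]] q6 [ 0.11  0.43  1.48 -0.01  1.23  1.01]
tool delta mm [ 3.1 -4.7 29.2]
```

>>> {"method": "arm_command", "body": {"steps": "5 0 0 0 0 7 15;5 0 0 0 -1 7 15;5 0 0 0 0 8 15;5 0 0 0 -1 7 15;5 0 0 0 0 8 15;5 0 0 0 -1 7 15;5 0 0 0 0 8 15;5 0 0 0 -1 7 15;0 0 0 0 0 0 15"}}

```text
time_s: 14.65
position: [0.6634, 0.0715, 0.0249]
ee_rot: [0.503, 0.497, -0.5, 0.5]
ft_force: [1.0, -6.7, -3.2]
grip_width: 0.0209
```

```bash
python3 - <<'E'
from h import *
arc(10)
c=save('s15','scene'); f=cv2.cvtColor(c['frame'],cv2.COLOR_RGB2BGR); cv2.imwrite('pics/s15c.png',cv2.resize(f[130:290,240:440],None,fx=3.7,fy=3.7,interpolation=cv2.INTER_CUBIC))
E
```

```text
r 0.0846 ang 4.3 yaw+90 -0.3 tilt [57.3 -0.3  0. ]
Fr,Ft 0.44742525005002 6.738741957217537
pos [0.6634 0.0715 0.0249] F [ 1.  -6.7 -3.2] w 0.0209 t 14.65
R [[0.006, 1.0, -0.005], [0.0, -0.005, -1.0], [-1.0, 0.006, -0.0]] q6 [ 0.03  0.45  1.46 -0.    1.23  1.61]
tool delta mm [ 2.9  0.2 14.8]
```

View pics/s15c.png

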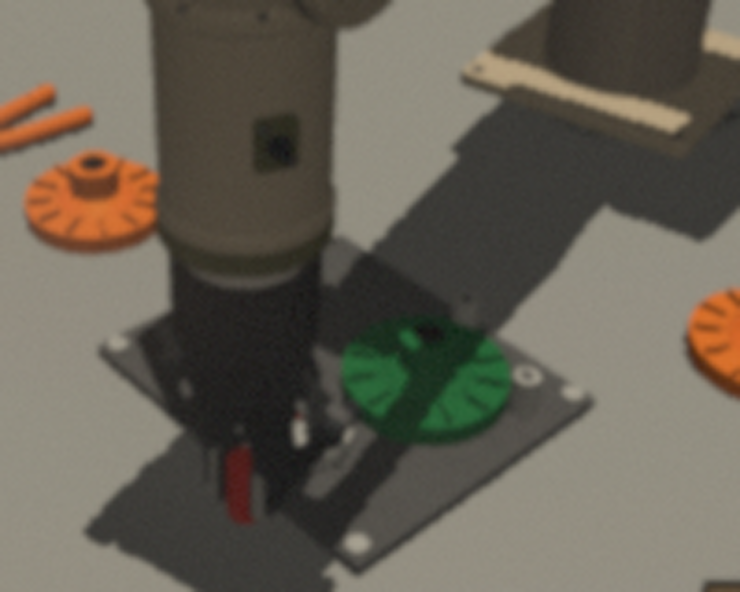

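>>> {"method": "arm_command", "body": {"steps": "3 0 0 0 0 8 15;4 0 0 0 -1 8 15;0 0 0 0 0 0 15"}}

```text
time_s: 15.0
position: [0.6637, 0.0598, 0.0249]
ee_rot: [0.532, 0.469, -0.524, 0.472]
ft_force: [2.2, -2.5, -3.3]
grip_width: 0.0208
```

```bash
python3 - <<'E'
from h import *
arc(5)
E
```

```text
r 0.0849 ang -3.6 yaw+90 -6.6 tilt [57.3 -0.6  0.4]
Fr,Ft 2.328495358630768 2.38496106549945
pos [0.6637 0.0598 0.0249] F [ 2.2 -2.5 -3.3] w 0.0208 t 15.0
R [[0.012, 0.993, -0.115], [0.005, -0.115, -0.993], [-1.0, 0.011, -0.006]] q6 [0.01 0.44 1.47 0.01 1.22 1.69]
tool delta mm [2.9 0.2 7.4]
```

>>> {"method": "arm_command", "body": {"steps": "4 0 0 0 0 8 15;4 0 0 0 -1 8 15;4 0 0 0 0 8 15;0 0 0 0 0 0 15"}}

```text
time_s: 15.4
position: [0.661, 0.0427, 0.0249]
ee_rot: [0.58, 0.415, -0.564, 0.417]
ft_force: [2.3, -4.0, -3.1]
grip_width: 0.0207
```

```bash
python3 - <<'E'
from h import *
arc(5)
E
```

```text
r 0.0851 ang -15.3 yaw+90 -17.9 tilt [57.3 -0.9  1. ]
Fr,Ft 3.2451357871337647 3.282235373420416
pos [0.661  0.0427 0.0249] F [ 2.3 -4.  -3.1] w 0.0207 t 15.4
R [[0.02, 0.951, -0.308], [0.012, -0.308, -0.951], [-1.0, 0.015, -0.017]] q6 [-0.02  0.43  1.49  0.01  1.21  1.86]
tool delta mm [ 2.7 -0.1  7.5]
```

>>> {"method": "arm_command", "body": {"steps": "2 0.5 -0.5 0 0 5 15;3 0 0 0 0 5 15"}}

```text
time_s: 15.6
position: [0.6587, 0.0359, 0.0248]
ee_rot: [0.598, 0.397, -0.578, 0.389]
ft_force: [6.4, 3.3, -7.2]
grip_width: 0.0208
```

```bash
python3 - <<'E'
from h import *
arc(4)
E
```

```text
r 0.0849 ang -20.2 yaw+90 -22.5 tilt [57.3 -0.3  1.7]
Fr,Ft 4.831337917973164 -5.324993953930814
pos [0.6587 0.0359 0.0248] F [ 6.4  3.3 -7.2] w 0.0208 t 15.6
R [[0.017, 0.924, -0.382], [0.025, -0.382, -0.924], [-1.0, 0.006, -0.03]] q6 [-0.04  0.42  1.5   0.03  1.21  1.92]
tool delta mm [2.6 0.2 6. ]
```

>>> {"method": "arm_command", "body": {"steps": "2 -1.5 0 0 0 4 15;2 0 0 0 0 4 15;2 0 0 0 0 4 15"}}

```text
time_s: 15.9
position: [0.6551, 0.0278, 0.0247]
ee_rot: [0.61, 0.364, -0.602, 0.365]
ft_force: [6.3, 3.4, -6.6]
grip_width: 0.0208
```

```bash
python3 - <<'E'
from h import *
arc(4)
E
```

```text
r 0.0848 ang -26.2 yaw+90 -28.0 tilt [57.3 -0.4  0.5]
Fr,Ft 4.162383924144257 -5.781163789316076
pos [0.6551 0.0278 0.0247] F [ 6.3  3.4 -6.6] w 0.0208 t 15.9
R [[0.01, 0.883, -0.469], [0.004, -0.47, -0.883], [-1.0, 0.007, -0.008]] q6 [-0.04  0.42  1.5   0.    1.21  2.02]
tool delta mm [2.7 0.2 5.9]
```

>>> {"method": "arm_command", "body": {"steps": "2 0 0 0 0 4 15;2 0 0 0 0 4 15"}}

```text
time_s: 16.1
position: [0.6526, 0.023, 0.0247]
ee_rot: [0.623, 0.344, -0.612, 0.345]
ft_force: [7.3, 3.8, -6.8]
grip_width: 0.0206
```

```bash
python3 - <<'E'
from h import *
arc(4)
E
```

```text
r 0.0848 ang -29.8 yaw+90 -31.6 tilt [57.3 -0.5  0.7]
Fr,Ft 4.449057551719416 -6.982563169930006
pos [0.6526 0.023  0.0247] F [ 7.3  3.8 -6.8] w 0.0206 t 16.1
R [[0.014, 0.851, -0.525], [0.007, -0.525, -0.851], [-1.0, 0.008, -0.013]] q6 [-0.05  0.41  1.51  0.01  1.21  2.07]
tool delta mm [2.6 0.2 6. ]
```

>>> {"method": "arm_command", "body": {"steps": "2 0 0 0 0 4 15;2 0 0 0 0 4 15"}}

```text
time_s: 16.3
position: [0.6506, 0.0196, 0.0248]
ee_rot: [0.636, 0.325, -0.62, 0.325]
ft_force: [14.4, 9.5, -11.9]
grip_width: 0.0211
```

```bash
python3 - <<'E'
from h import *
arc(4)
E
```

```text
r 0.0849 ang -32.5 yaw+90 -35.3 tilt [57.3 -0.6  1.2]
Fr,Ft 7.0512706182814275 -15.7733970186104
pos [0.6506 0.0196 0.0248] F [ 14.4   9.5 -11.9] w 0.0211 t 16.3
R [[0.02, 0.816, -0.577], [0.011, -0.577, -0.816], [-1.0, 0.01, -0.02]] q6 [-0.06  0.4   1.53  0.01  1.2   2.13]
tool delta mm [2.6 0.2 6. ]
```

The push is rising, so the cam bears on the rim. A touch more, then settle and let go.

>>> {"method": "arm_command", "body": {"steps": "1 -1 0 0 0 5 15;0 0 0 0 0 5 15"}}

```text
time_s: 16.5
position: [0.6496, 0.0181, 0.0249]
ee_rot: [0.637, 0.32, -0.622, 0.324]
ft_force: [23.1, 18.5, -19.4]
grip_width: 0.0206
```

```bash
python3 - <<'E'
from h import *
arc(4)
E
```

```text
r 0.0849 ang -33.7 yaw+90 -35.8 tilt [57.3 -0.8  0.9]
Fr,Ft 8.921017502416731 -28.211894594547594
pos [0.6496 0.0181 0.0249] F [ 23.1  18.5 -19.4] w 0.0206 t 16.5
R [[0.021, 0.811, -0.585], [0.005, -0.585, -0.811], [-1.0, 0.014, -0.016]] q6 [-0.05  0.39  1.53  0.01  1.2   2.14]
tool delta mm [2.8 0.1 6. ]
```

>>> {"method": "arm_command", "body": {"steps": "0 0 0 0 0 0 15;0 0 0 0 0 0 50;0 0 0 0 0 0 50;0 0 0 0 0 0 50;0 0 0 0 0 0 50"}}

```text
time_s: 17.0
position: [0.6501, 0.0203, 0.0258]
ee_rot: [0.635, 0.325, -0.619, 0.328]
ft_force: [-0.5, -0.3, 0.6]
grip_width: 0.0497
```

```bash
python3 - <<'E'
from h import *
arc(4)
save('w16','wrist')
E
```

```text
r 0.0841 ang -32.3 yaw+90 -35.0 tilt [57.3 -0.9  1. ]
Fr,Ft -0.2567553520321705 0.5311438066024498
pos [0.6501 0.0203 0.0258] F [-0.5 -0.3  0.6] w 0.0497 t 17.0
R [[0.023, 0.819, -0.573], [0.006, -0.574, -0.819], [-1.0, 0.015, -0.018]] q6 [-0.05  0.39  1.53  0.01  1.2   2.13]
tool delta mm [3.7 0.9 6. ]
```

View pics/w16.png

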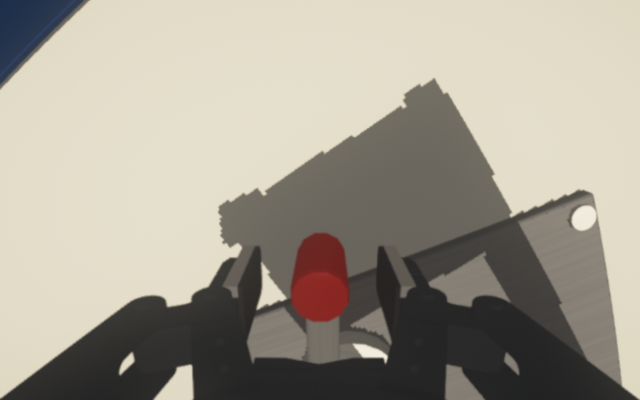

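The fingers are open, with the post free between them at (320,290). I'm rising straight up and away.

>>> {"method": "arm_command", "body": {"steps": "0 0 0 -10 0 0 50;0 0 0 -30 0 0 50;0 0 0 -40 0 0 50;0 0 0 -40 0 0 50;0 0 0 -40 0 0 50;0 0 0 -10 30 0 50;0 0 0 0 40 0 50;0 0 0 0 40 0 50;0 0 0 0 40 0 50;0 0 0 0 0 0 50"}}

```text
time_s: 18.05
position: [0.7716, -0.07, 0.2128]
ee_rot: [0.636, 0.325, -0.618, 0.33]
ft_force: [-0.6, 0.4, -1.3]
grip_width: 0.0498
```

```bash
python3 - <<'E'
from h import *
delta(0,0,0)
c=cams.capture('top'); f=cv2.cvtColor(c['frame'],cv2.COLOR_RGB2BGR); cv2.imwrite('pics/t17.png',f)
for cam in ['scene','top']:
    if cam=='scene':
        s=save('s17','scene')
    for n in ['drive_center','lever_post','cam_base','stop_a']: print(cam,n,[(np.round(d['at'],4).tolist(),round(d['score'],2)) for d in finder.landmark_of(cam,n)])
E
```

```text
pos [ 0.7716 -0.07    0.2128] F [-0.6  0.4 -1.3] w 0.0498 t 18.05
R [[0.026, 0.821, -0.571], [0.005, -0.571, -0.821], [-1.0, 0.018, -0.019]] q6 [-0.16  0.6   0.91  0.01  1.61  2.02]
tool delta mm [ 192.9 -677.   387.2]
scene drive_center [([0.4899, 0.0873, 0.0361], 0.93), ([0.3097, 0.255, 0.0252], 0.92), ([0.4601, -0.2336, 0.0261], 0.63)]
scene lever_post [([0.6512, 0.0213, 0.0631], 0.64)]
scene cam_base [([0.5808, 0.0707, 0.0093], 0.96)]
scene stop_a [([0.4708, 0.1475, 0.0097], 0.5)]
top drive_center [([0.3115, 0.2527, 0.0249], 0.81), ([0.486, 0.0844, 0.0312], 0.79)]
top lever_post []
top cam_base []
top stop_a [([0.4706, 0.1511, 0.0122], 0.53)]
```

View pics/t17.png

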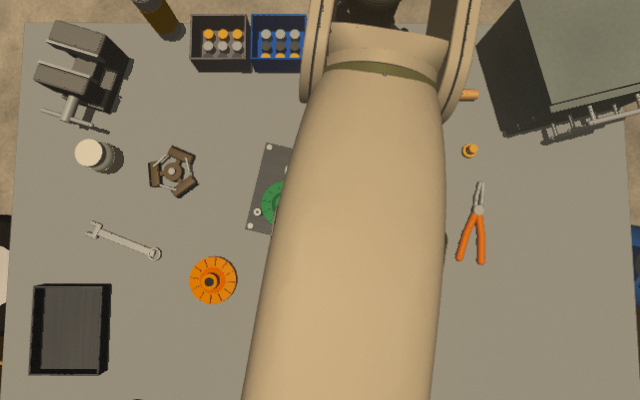

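View pics/s17.png

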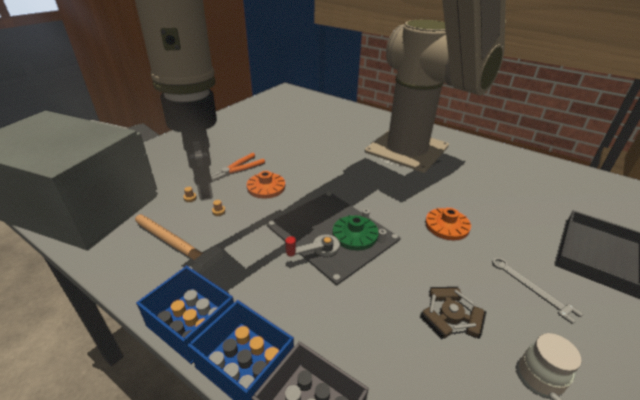

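Scene view: the drive face at (355,230) is against the pins, the cam at (327,243) touches its rim, and the lever post is at (291,245). The bystanders look unmoved in the views where they show, and the gripper is clear and empty.

```bash
python3 - <<'E'
from h import *
for n in ['clutch_shoes','plug_a','pliers']: print(n,[(np.round(d['at'],3).tolist(),round(d['score'],2)) for d in finder.boxes_of('scene',n)])
print(hand_in())
E
```

```text
clutch_shoes [([0.575, 0.352, 0.018], 0.66)]
plug_a [([0.62, -0.242, 0.008], 0.57), ([0.628, -0.355, 0.014], 0.46), ([0.599, 0.053, 0.043], 0.28)]
pliers [([0.434, -0.366, 0.011], 0.95)]
the job is handed in; nothing more can be done
None
```

I slid the green drive face by its hub along the bed into both stop pins. I then pinched the red post, swung the lever clockwise to about 2.2 rad, let go, and moved the arm clear. The job was handed in at about 18 s of the 59 s.

**Last checks:**
- **Clamping:** the push on the post rose from about 6 N to about 28 N at the end of the swing, so the cam was bearing firmly. On release the lever gave back an estimated 1 to 2°. I could not measure the force between cam and drive face, or on the pins, after letting go.
- **Position:** the networks put the drive face's centre at (0.490, 0.087) from the scene camera and (0.486, 0.084) from the top camera. My seat estimate is (0.4897, 0.0849), so they differ by 2 to 4 mm, about the networks' own accuracy.
- **Bystanders:** all were within about 5 mm of where they were at the start, which is also within the networks' accuracy.

**What disagreed or failed:**
- **Fingertips:** in the camera images the tips stood about 30 mm behind the reported TCP, where the description puts them 14 mm ahead. My first attempt to grip the hub therefore closed in the air above it. I lowered by camera after that, and the second grip held.
- **Top camera:** the arm hid the cam and lever in the last top picture, so only the scene camera confirmed their final position.

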